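Poise the pipette over the beaker

TASK

Draw the pipette out of its sloping stand, turn it upright with its tip pointing down, and hold it poised over the middle of the tall narrow beaker's mouth (not the low wide bowl), with the tip about 3 cm above the rim. The program finishes while the gripper still holds it there, still and touching nothing else. Leave the beaker, the bowl and the lidded specimen cups where they stand.

Things in the scene. Friction and masses are not known exactly. Their poses are not given: they have to be found in the camera images.
- pipette: white hand pipette with thin nose, 240 mm long, about 0.09 kg, loose in the stand. Own +y runs along its straight axis to the tip (thin end); the axis passes through own x=-0.0065, z=+0.0155; tip end y=+0.120, plunger end y=-0.120. Handle y=-0.092 to +0.030, about 28 mm thick along own z and x; nose +0.030 to +0.120, 15 mm thick, tapering
- pipette_tip (a point): the very tip of the pipette, on its axis; same axes as the pipette
- pipette_handle (a point): point on the axis in the upper handle, 185 mm from the tip, 55 mm from the plunger end, free of the stand: a good grip. Axes as the pipette. In the stand own z is level, so fingers that close level take the 28 mm handle across own z. Own +x faces up and tip-wards; a finger hook (8 mm wide along z) juts 13 mm to +x beside this point, 4 to 16 mm nearer the plunger
- stand: grey pipette stand, fixed, base 210x84x10 mm, long side along own x, origin under its middle. The pipette leans in it 50 degrees from upright, tip low and toward own -x. Nose in a square socket tube (20 mm inside, 64 mm long, 4 mm walls); handle on a forked saddle centred 145 mm up from the tip (16 mm long, 44 mm wide over its cheeks, which end 4 mm below the pipette's axis)
- stand_seat (a point): the bottom of the stand's socket, where the pipette's tip rests, 34 mm above the table. The pipette is free once drawn about 75 mm straight up along its own axis from here
- beaker: tall narrow white beaker, loose, open at the top, 52 mm across the mouth, 70 mm tall, 3 mm walls, origin at the centre of its underside, standing on the table
- beaker_rim (a point): centre of the beaker's mouth, level with its rim, 70 mm above the table
- bowl: low wide white bowl, loose, open at the top, 90 mm across, 35 mm tall, origin at the centre of its underside; it may stand right or left of the beaker (places are swapped at random)
- cup_a: bystander, loose, leave alone: lidded specimen cup, 62 mm across, 72 mm tall, at the front between beaker and bowl; origin at the centre of its underside
- cup_b: bystander, loose, leave alone: lidded specimen cup, 62 mm across, 72 mm tall, far back, beyond the stand, beside the centrifuge; origin at the centre of its underside

How it is judged:
By the outcome, as a careful person would: the job done as asked, in the order asked, and still so for the second after the job is handed in, while the arm keeps its last pose, push and grip.
It also fails if it takes over 35 s, if anything falls off the work surface, if the arm or the gripper's body presses on something with over 40 N, if the wrist force passes 120 N, or if a joint passes its speed limit or range.

ROBOT

A 6-joint arm with a two-finger parallel gripper is mounted at the origin on a cart in front of the work surface, level with it; the furniture and walls round the work are solid. World frame = base frame: x ahead of the robot, y to its left, z up, the work surface at z = 0. Lengths are in m, angles in rad, forces in N, time in s.
With the tool pointing down it reaches from about 0.275 to 0.725 m from the base axis. Payload 5.6 kg.
Tool frame: the origin (TCP) lies on the centre line of the jaws, within the pads' length; the fingertips stand ctrl.tcp_to_tips ahead of it and the grasp point (between the pads) lies 11 mm behind it (ctrl.tcp_to_tips is the distance from the TCP to the fingertips, in m); z points along the fingers, y is the line along which they close (so a half turn about z gives the same grasp; the last joint's range is limited). The gripper opens to 85 mm and grips with 20 to 120 N. Pads are 22 mm wide; open, the fingers measure 114 mm over their backs; the gripper's body (76 mm by 85 mm) begins 54 mm behind the grasp point. The pads swing forward as they close: fully open they stand 13 mm farther back than shut.
Start: joints at [-0.852, 0.255, 0.108, 0, -1.424, -0.285], TCP at [0.231, -0.499, 0.239] pointing down, gripper open.
Joint ranges: [-2.95, 2.95], [-1.21, 1.97], [-1.09, 1.5], [-2.87, 1.71], [-2.94, -0.07], [-3.05, 3.05]. Speed limits (rad/s): [2.57, 2.57, 3.14, 3.14, 3.14, 3.14].

INTERFACE

Orientations are given as [roll, pitch, yaw] about the fixed x, y, z axes, in that order (R = Rz(yaw) Ry(pitch) Rx(roll)).
In Python, from rig import ctrl gives the robot as it stands. The module is installed in compiled form; this text tells all that it offers.
- The arm moves only by the shell command python3 -m inch 'ROWS' [OPENING]. ROWS is JSON, a list that holds one entry, the list of rows, each a list of 6 numbers: the shift along the tool's x, y, z each as a share of 400 mm, from -1 to 1, then the turn, a rotation vector about the tool's x, y, z each as a share of 0.5 rad, from -1 to 1. In form: [[[tx, ty, tz, wx, wy, wz], ...]]. A call has exactly 10 rows; each row is the pose to reach, as a shift and turn from the pose commanded when the call began, along the tool's axes at that moment; what a row does not reach only later rows make up. A row lasts 1/10 s, in which the tool goes at most 50 mm and 8.59 degrees, less where a joint would pass 70% of its speed; a pose out of reach is approached as far as the arm can. A call with a number of a shift or a turn outside -1 to 1 is refused whole. A call with a gripper value outside its range is refused whole. OPENING is the gripper's target within -1 to 1 (fully open at 1, half-way at 0, shut at -1), set as the call begins (- or left out, the last holds). The fingers move at their own pace and stop on an object; the grip force is fixed at half the most. Time passes only in rows, so rows that repeat a pose let the fingers close, or fill a call up. It gives the time, the measured TCP pose, the force, the opening and the grip force at its end, in the units of the state.
- ctrl.sense(): the state, without advancing time (a new reading comes with each control period).
- ctrl.read_camera(name): name is "side" or "top"; returns a dict with "pixels" (420x560x3 uint8, red, green, blue), "vertical_fov" (degrees; the focal length in pixels is half the picture's height over the tangent of half this angle, whatever the lens; pixels are square), "cx", "cy" (the principal point, pixels), "D" ([k1, k2, p1, p2, k3] as OpenCV has them; the pictures are not rectified), "R" (3x3) and "t" (3): a world point X has camera coordinates R X + t. Camera axes: x right, y down, z forward; pixel columns grow to the right and rows downward; lengths in m; the calibration is good to about 2 mm. A picture is of the moment at which its call begins. There is no depth.
- ctrl.hand_in(): hands the job in; it is judged then, once.
The state is a dict: "time": time; "qpos": joint angles; "joint_vel": joint speeds; "joint_torque": joint torques, N m; "tool_pos": TCP position; "ee_rot": TCP orientation; "contact_force": force on the tool from outside, world axes, zero at the start; "moment": the same for the moment, N m; "grip_width": finger opening in m; "finger_force": force on a finger pad.
Only numpy, scipy, OpenCV 4.12 (cv2) and the standard library are available. Lean on these libraries where they do the work, as an engineer would, in place of code of your own. Each camera call takes 0.05 s, during which the arm holds its last target. There are 200 camera calls.

## Working session

There is one attempt and no reset: what is moved stays moved. The work goes in short steps, Python scripts to look and compute and a shell command to move; the robot and the scene stay as the last step left them, time stands still between calls to the robot, and variables do not carry over. Pictures are saved under pics/ and viewed, at most 10 in all, crops included, and the job is handed in when it is done.

```bash
mkdir -p pics; cat > h.py <<'E'
import numpy as np,cv2
from scipy.spatial.transform import Rotation as Ro
from rig import ctrl
def cam(n):
    c=ctrl.read_camera(n);f=210/np.tan(np.radians(c["vertical_fov"]/2))
    c["K"]=np.array([[f,0,c["cx"]],[0,f,c["cy"]],[0,0,1]]);c["R"]=np.array(c["R"]);c["t"]=np.array(c["t"]);c["D"]=np.array(c["D"],float);return c
def save(c,fn): cv2.imwrite(fn,np.array(c["pixels"])[:,:,::-1])
def ray(c,p):
    u=cv2.undistortPoints(np.array([[p]],float),c["K"],c["D"])[0,0]
    d=c["R"].T@np.array([u[0],u[1],1]);return -c["R"].T@c["t"],d/np.linalg.norm(d)
def plane(c,p,z):
    o,d=ray(c,p);return o+d*(z-o[2])/d[2]
def tri(c1,p1,c2,p2):
    o1,d1=ray(c1,p1);o2,d2=ray(c2,p2)
    s=np.linalg.lstsq(np.c_[d1,-d2],o2-o1,rcond=None)[0]
    a=o1+d1*s[0];b=o2+d2*s[1];return (a+b)/2,np.linalg.norm(a-b)
def proj(c,X): return cv2.projectPoints(np.array(X,float).reshape(-1,3),cv2.Rodrigues(c["R"])[0],c["t"],c["K"],c["D"])[0][:,0]
E
python3 - <<'E'
from h import *
s=ctrl.sense();print({k:np.round(v,3) for k,v in s.items()},ctrl.tcp_to_tips)
for n in("side","top"):
    c=cam(n);save(c,f"pics/{n}0.png");print(n,c["K"][0,0],-c["R"].T@c["t"],c["R"][2],c["D"])
E
```

```text
{'time': np.float64(0.0), 'qpos': array([-8.520e-01,  2.560e-01,  1.070e-01, -1.000e-03, -1.424e+00,
       -2.850e-01]), 'joint_vel': array([-0.001,  0.001,  0.001, -0.   ,  0.001,  0.001]), 'joint_torque': array([-0.0000e+00, -3.8663e+01,  2.3794e+01,  5.3650e+00, -6.0000e-03,
       -0.0000e+00]), 'tool_pos': array([ 0.231, -0.499,  0.238]), 'ee_rot': array([ 3.14 , -0.   , -2.708]), 'contact_force': array([-0.683, -0.303,  0.31 ]), 'moment': array([-0.006, -0.004, -0.035]), 'finger_force': np.float64(0.0), 'grip_width': np.float64(0.085)} 0.008
side 385.27067649567994 [ 0.549055   -0.63398922  0.7000589 ] [ 0.01355525  0.73669151 -0.67609309] [-0.01172686  0.          0.          0.          0.        ]
top 451.7445269536564 [ 0.38252001 -0.00260869  1.0098903 ] [ 0.20948675 -0.00130188 -0.97781062] [-0.05617329  0.          0.          0.          0.        ]
```

View pics/side0.png

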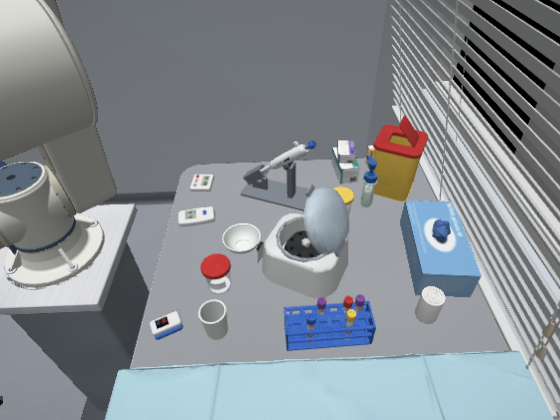

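View pics/top0.png

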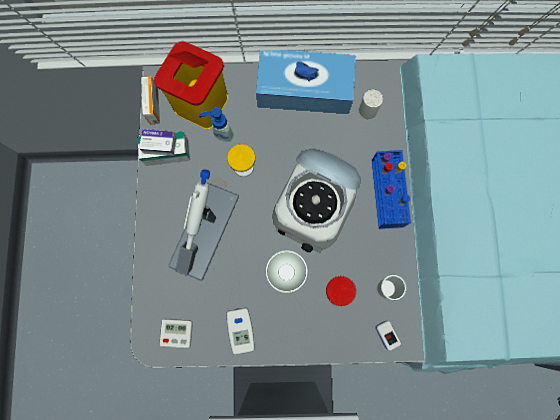

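The side view shows the stand and pipette: blue plunger at (311,145), socket at (255,172), saddle at (292,180). In the top view, the plunger is at (204,175), the socket at (185,258), the beaker at (392,288), the bowl at (287,271) and cup_a at (341,291).

```bash
python3 - <<'E'
from h import *
a=cv2.imread("pics/top0.png")[160:285,150:250];b=cv2.imread("pics/side0.png")[125:215,230:340]
a=cv2.resize(a,None,fx=4.4,fy=4.4,interpolation=2);b=cv2.resize(b,None,fx=3.2,fy=3.2,interpolation=2)
o=np.zeros((max(a.shape[0],b.shape[0]),a.shape[1]+b.shape[1],3),np.uint8);o[:a.shape[0],:a.shape[1]]=a;o[:b.shape[0],a.shape[1]:]=b
cv2.imwrite("pics/crop.png",o);print(o.shape)
ct,cs=cam("top"),cam("side")
for n,c in(("top",ct),("side",cs)):
    h=cv2.cvtColor(c["pixels"],cv2.COLOR_RGB2HSV)
    m=cv2.inRange(h,(100,140,40),(130,255,255));
    x0,x1,y0,y1=(150,250,160,285) if n=="top" else (230,340,125,215)
    mm=np.zeros_like(m);mm[y0:y1,x0:x1]=m[y0:y1,x0:x1];ys,xs=np.nonzero(mm);print(n,"blue",xs.mean(),ys.mean(),xs.min(),xs.max(),ys.min(),ys.max(),len(xs))
# beaker rim, bowl rim
for p,z in(((392,281),.07),((287,271),.035),((341,291),.072),((241,157),.072)): print(p,plane(ct,p,z))
E
```

```text
(550, 792, 3)
top blue 204.15841584158414 176.58415841584159 200 209 170 224 101
side blue 311.1276595744681 144.48936170212767 306 315 141 148 47
(392, 281) [ 0.42648036 -0.2326995   0.07      ]
(287, 271) [ 0.45507535 -0.01687139  0.035     ]
(341, 291) [ 0.40885923 -0.12587682  0.072     ]
(241, 157) [0.7014587  0.07746856 0.072     ]
```

View pics/crop.png

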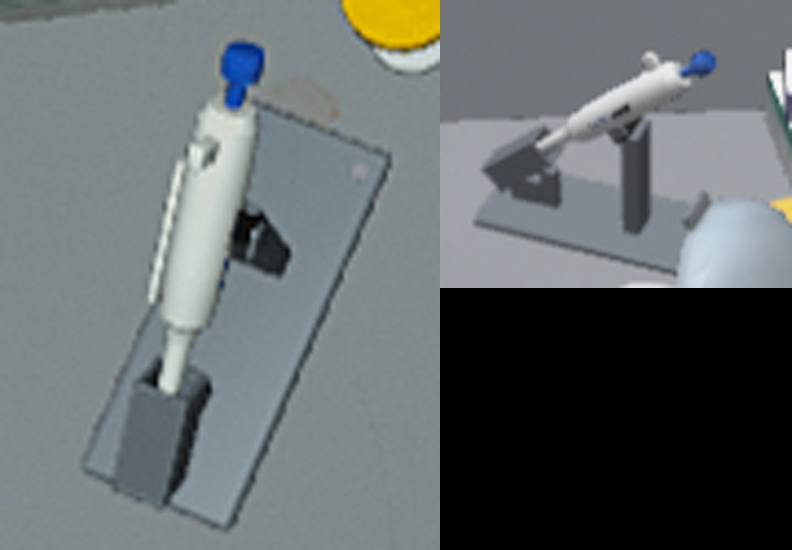

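The crop shows the pipette axis well: the plunger is at crop (242,55), the handle top at (230,108), the handle bottom at (183,325) and the socket mouth at (172,385). All four base corners are visible in the top half.

```bash
cat > m.py <<'E'
from h import *
ct,cs=cam("top"),cam("side")
P=lambda x,y:(150+x/4.4-.4,160+y/4.4-.4); S=lambda x,y:(230+(x-440)/3.2-.4,125+y/3.2-.4)
cz=np.cos(np.radians(50))
pts=[]
for n,p,d in(("handtop",P(230,108),.212),("handbot",P(183,325),.09),("mouth",P(172,385),.07)):
    X=plane(ct,p,.034+d*cz);pts.append(X);print(n,X.round(4))
v=pts[0]-pts[1];print("dir deg",np.degrees(np.arctan2(v[1],v[0])),np.linalg.norm(v),np.degrees(np.arctan2(np.hypot(*v[:2]),v[2])))
B=[plane(ct,P(*q),.01) for q in((85,467),(230,525),(388,155),(255,98))]
for a,b in((0,3),(1,2),(0,1)): w=B[b]-B[a];print("base",np.linalg.norm(w),np.degrees(np.arctan2(w[1],w[0])))
print("base mid",np.mean(B,0))
print("tri plunger",tri(ct,P(242,62),cs,S(702,63)))
print("tri handbot",tri(ct,P(183,325),cs,S(574,134)))
# beaker & bowl: white-ish blob via edges, side view
for n,c,(x0,x1,y0,y1) in(("top",ct,(372,412,268,308)),("side",cs,(190,240,290,345))):
    im=cv2.cvtColor(c["pixels"],cv2.COLOR_RGB2HSV)[y0:y1,x0:x1]
    cv2.imwrite(f"pics/bk_{n}.png",cv2.resize(c["pixels"][y0:y1,x0:x1,::-1],None,fx=8,fy=8,interpolation=2))
E
python3 m.py; python3 -c "
import cv2,numpy as np
a=cv2.imread('pics/bk_top.png');b=cv2.imread('pics/bk_side.png');o=np.zeros((440,720,3),np.uint8);o[:320,:320]=a;o[:440,320:720]=b;cv2.imwrite('pics/bk.png',o)"
```

```text
handtop [0.615  0.1448 0.1703]
handbot [0.532  0.1793 0.0919]
mouth [0.5056 0.1866 0.079 ]
dir deg -22.55364138228745 0.11926007295874957 48.88631146723423
base 0.20810220804161683 -23.80206094019954
base 0.20467604527193553 -22.95455843692036
base 0.07967191044091188 -112.4355093696188
base mid [0.55359866 0.16617662 0.01      ]
tri plunger (array([0.63164059, 0.13773837, 0.18211616]), np.float64(0.001278787744307909))
tri handbot (array([0.53215015, 0.17976313, 0.0892298 ]), np.float64(0.000632036735232892))
```

View pics/bk.png

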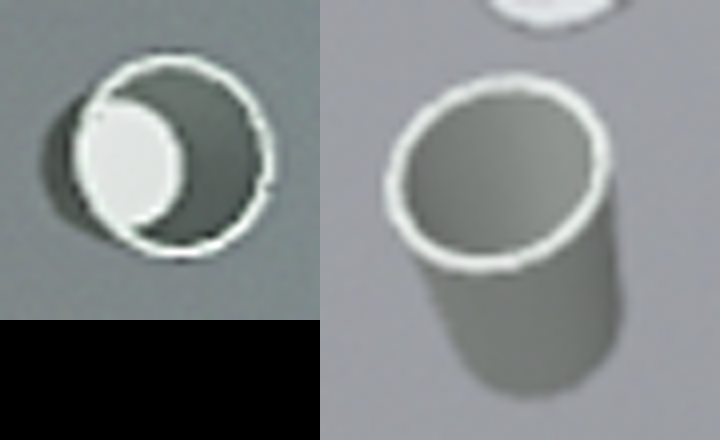

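The beaker rim is an ellipse: its centre is at top crop (173,156), which is full px (393.1,287.0), and at side crop (178,172), which is full (211.9,311). Next I'll work out the rim position, the grasp pose and the first moves.

```bash
cat > go.py <<'E'
from h import *
u=np.array([np.cos(np.radians(-23)),np.sin(np.radians(-23)),0]);k=np.array([0,0,1.]);w=np.cross(k,u)
def tool(deg,uu=u):  # tool z tilted deg from down toward uu
    z=-k*np.cos(np.radians(deg))+uu*np.sin(np.radians(deg));y=np.cross(k,uu);return Ro.from_matrix(np.c_[np.cross(y,z),y,z])
def cur():
    s=ctrl.sense();return np.array(s["tool_pos"]),Ro.from_euler("xyz",s["ee_rot"])
def rows(p,R,q,Q):
    """share from pose p,R to q,Q"""
    return np.round(np.r_[R.inv().apply(np.array(q)-p)/.4,(R.inv()*Q).as_rotvec()/.5],3)
G=np.array([.5975,.1518,.153])   # pipette_handle on axis
ax=u*np.sin(np.radians(50))+k*np.cos(np.radians(50))
def tcp(g,Q): return np.array(g)+Q.apply([0,0,.011])
E
python3 - <<'E'
from go import *
ct,cs=cam("top"),cam("side")
print(tri(ct,(393.1,287.0),cs,(211.9,311.1)),plane(ct,(393.1,287),.07))
for px,py in(((328,155),(325,188)),): print("lid",tri(ct,px,cs,py))
p,R=cur();Q=tool(10);pre=tcp(G,Q)-Q.apply([0,0,.11]);print(p,pre)
print((R.inv()*Q).as_rotvec())
mid=[.40,-.12,.40];print(rows(p,R,[.30,-.4,.36],R),rows(p,R,mid,R),rows(p,R,pre,Q))
E
```

```text
(array([ 0.41432641, -0.23421627,  0.06944008]), np.float64(0.00028205089292945786)) [ 0.41417201 -0.23411763  0.07      ]
lid (array([ 0.63865557, -0.09288039,  0.24153501]), np.float64(0.009937738137878748))
[ 0.23118111 -0.49898031  0.23915377] [0.58167544 0.15851713 0.25049597]
[ 0.07313257 -0.16436032  0.83303905]
[-0.26   0.152 -0.302  0.     0.     0.   ] [-0.781  0.682 -0.402  0.     0.     0.   ] [-1.486  1.123 -0.028  0.146 -0.329  1.666]
```

```bash
python3 -m inch '[[[-0.05,0.05,-0.15,0,0,0.1],[-0.12,0.1,-0.25,0,0,0.2],[-0.2,0.17,-0.33,0,0,0.4],[-0.28,0.25,-0.38,0,0,0.6],[-0.36,0.33,-0.4,0,0,0.8],[-0.44,0.41,-0.4,0,0,0.9],[-0.53,0.49,-0.4,0,0,0.95],[-0.61,0.55,-0.4,0,0,0.95],[-0.7,0.62,-0.4,0,0,0.95],[-0.78,0.68,-0.4,0,0,0.95]]]' 1
python3 - <<'E'
from go import *
p,R=cur();Q=tool(10);pre=tcp(G,Q)-Q.apply([0,0,.11]);print(p,R.as_euler("xyz"),ctrl.sense()["qpos"])
print(rows(p,R,[.5,.12,.38],Q),rows(p,R,pre,Q))
E
```

```text
time: 1.4
tool_pos: [0.4003, -0.1189, 0.3996]
ee_rot: [3.141, 0.001, 3.101]
contact_force: [1.0, -0.3, 1.1]
grip_width: 0.085
finger_force: 0.0
[ 0.40033386 -0.1189363   0.399642  ] [3.14130145e+00 1.09042642e-03 3.10148362e+00] [ 8.97716683e-02 -7.78031717e-03  2.05612755e-01 -1.50909055e-04
 -1.78307044e+00 -1.70070875e+00]
[-0.225  0.607  0.05   0.064 -0.343  0.721] [-0.425  0.711  0.374  0.064 -0.343  0.721]
```

```bash
python3 -m inch '[[[-0.04,0.1,0,0,0,0.2],[-0.08,0.2,0,0,-0.1,0.4],[-0.12,0.3,0.02,0,-0.2,0.6],[-0.16,0.4,0.03,0.064,-0.343,0.721],[-0.2,0.5,0.05,0.064,-0.343,0.721],[-0.24,0.6,0.05,0.064,-0.343,0.721],[-0.3,0.65,0.12,0.064,-0.343,0.721],[-0.36,0.69,0.22,0.064,-0.343,0.721],[-0.4,0.711,0.3,0.064,-0.343,0.721],[-0.425,0.711,0.374,0.064,-0.343,0.721]]]' 1
python3 - <<'E'
from go import *
p,R=cur();Q=tool(10);print(rows(p,R,tcp(G,Q),Q),ctrl.sense()["qpos"])
for n in("top","side"):
    c=cam(n);save(c,f"pics/{n}1.png")
a=cv2.imread("pics/top1.png")[110:280,140:270];b=cv2.imread("pics/side1.png")[60:215,210:345]
a=cv2.resize(a,None,fx=3,fy=3,interpolation=2);b=cv2.resize(b,None,fx=3,fy=3,interpolation=2)
o=np.zeros((510,a.shape[1]+b.shape[1],3),np.uint8);o[:a.shape[0],:a.shape[1]]=a;o[:b.shape[0],a.shape[1]:]=b
cv2.imwrite("pics/c1.png",o)
E
```

```text
time: 2.4
tool_pos: [0.5821, 0.1571, 0.2469]
ee_rot: [-3.139, 0.172, 2.74]
contact_force: [-0.9, 0.0, 0.1]
grip_width: 0.0852
finger_force: 0.0
[ 0.     0.004  0.266 -0.005 -0.005  0.   ] [ 0.60941806  0.26804627  0.07324762  0.15283386 -1.28911516 -2.61788615]
```

View pics/c1.png

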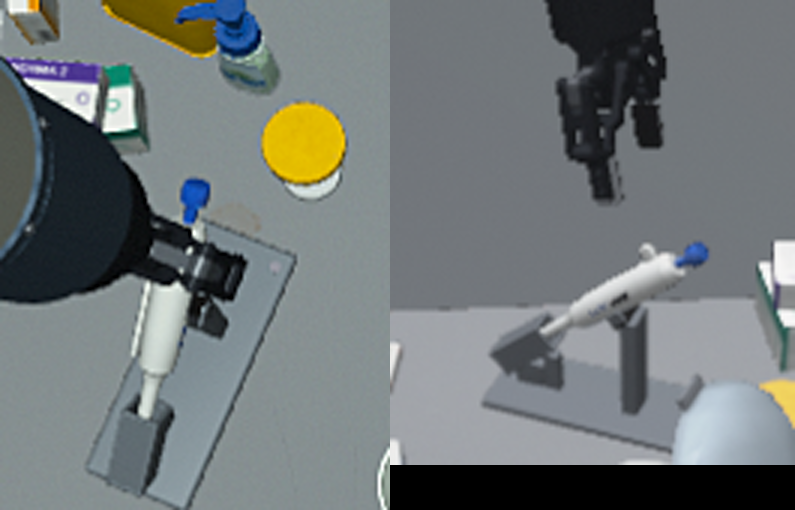

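The fingers straddle the pipette axis (top crop around (180,255)) and sit above the handle in the side view. Descending and closing.

```bash
python3 -m inch '[[[0,0.004,0.06,0,0,0],[0,0.004,0.12,0,0,0],[0,0.004,0.17,0,0,0],[0,0.004,0.21,0,0,0],[0,0.004,0.24,0,0,0],[0,0.004,0.265,0,0,0],[0,0.004,0.265,0,0,0],[0,0.004,0.265,0,0,0],[0,0.004,0.265,0,0,0],[0,0.004,0.265,0,0,0]]]' 1
python3 -m inch '[[[0,0,0,0,0,0],[0,0,0,0,0,0],[0,0,0,0,0,0],[0,0,0,0,0,0],[0,0,0,0,0,0],[0,0,0,0,0,0],[0,0,0,0,0,0],[0,0,0,0,0,0],[0,0,0,0,0,0],[0,0,0,0,0,0]]]' -1
python3 - <<'E'
from go import *
p,R=cur();print(rows(p,R,p+ax*.09,R),ctrl.sense())
E
```

```text
time: 3.5
tool_pos: [0.5993, 0.1505, 0.1462]
ee_rot: [3.141, 0.174, 2.739]
contact_force: [0.6, 0.6, -0.3]
grip_width: 0.085
finger_force: 0.0
time: 4.5
tool_pos: [0.5991, 0.1504, 0.1454]
ee_rot: [-3.141, 0.174, 2.739]
contact_force: [-1.1, 0.5, 2.4]
grip_width: 0.0267
finger_force: 58.5
[-0.195  0.    -0.113  0.     0.     0.   ] {'time': 4.5, 'qpos': array([ 0.58130194,  0.34221718, -0.08982107,  0.16716278, -1.0482726 ,
       -2.63170239]), 'joint_vel': array([-9.55079708e-04,  3.36847146e-05,  1.09731925e-04,  7.41618460e-04,
        1.71702504e-04, -5.84301316e-04]), 'joint_torque': array([-3.84165309e-01, -4.09906590e+01,  2.17330313e+01,  5.07136479e+00,
        2.62510562e-01, -2.26283848e-02]), 'tool_pos': array([0.59908821, 0.15036071, 0.14544432]), 'ee_rot': array([-3.14119305,  0.17377094,  2.73903226]), 'contact_force': array([-1.1035786,  0.5067449,  2.4351477]), 'moment': array([ 0.32091047,  0.5650958 , -0.00412689]), 'finger_force': 58.48426067736, 'grip_width': 0.026682824822681306}
```

Gripped at 26.7 mm. Drawing along the axis.

```bash
python3 -m inch '[[[-0.01,0,-0.006,0,0,0],[-0.025,0,-0.0145,0,0,0],[-0.045,0,-0.026,0,0,0],[-0.07,0,-0.0405,0,0,0],[-0.095,0,-0.055,0,0,0],[-0.12,0,-0.0695,0,0,0],[-0.145,0,-0.084,0,0,0],[-0.17,0,-0.0985,0,0,0],[-0.19,0,-0.11,0,0,0],[-0.2,0,-0.116,0,0,0]]]'
python3 - <<'E'
from go import *
p,R=cur();print(ctrl.sense()["qpos"])
for n in("top","side"):
    c=cam(n);save(c,f"pics/{n}2.png")
a=cv2.imread("pics/top2.png")[110:280,140:270];b=cv2.imread("pics/side2.png")[60:215,210:345]
a=cv2.resize(a,None,fx=3,fy=3,interpolation=2);b=cv2.resize(b,None,fx=3,fy=3,interpolation=2)
o=np.zeros((510,a.shape[1]+b.shape[1],3),np.uint8);o[:a.shape[0],:a.shape[1]]=a;o[:b.shape[0],a.shape[1]:]=b
cv2.imwrite("pics/c2.png",o)
E
```

```text
time: 5.5
tool_pos: [0.6651, 0.122, 0.2054]
ee_rot: [-3.141, 0.174, 2.738]
contact_force: [0.6, -0.8, -1.5]
grip_width: 0.0265
finger_force: 58.6
[ 0.48237248  0.41888108  0.18935428  0.14287341 -1.23381319 -2.49652646]
```

View pics/c2.png

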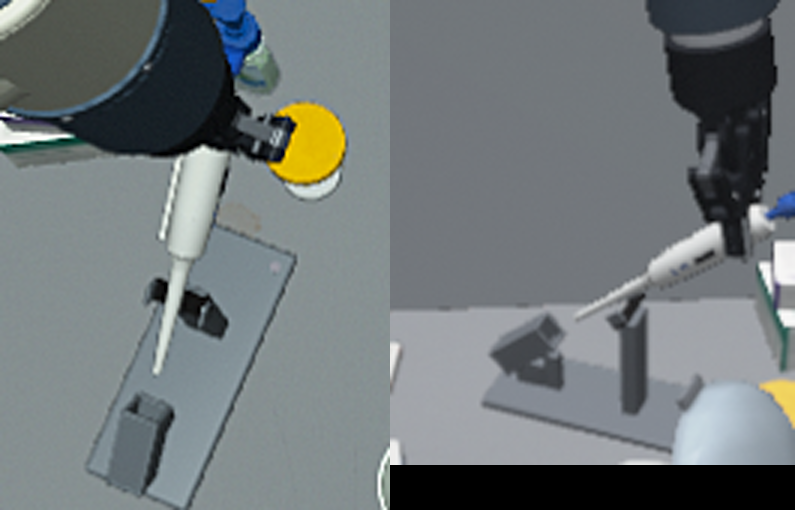

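The pipette is clear of the socket (tip at side crop (578,320)) and still firmly gripped. Next: lift, start turning, retract.

```bash
python3 - <<'E'
from go import *
p,R=cur();hd=lambda d:np.array([np.cos(np.radians(d)),np.sin(np.radians(d)),0])
print(rows(p,R,[.66,.125,.34],R),rows(p,R,[.54,.11,.38],tool(36,hd(-20))))
E
```

```text
[-0.045  0.001 -0.335  0.     0.     0.   ] [ 0.195 -0.151 -0.478 -0.043 -0.909 -0.101]
```

```bash
python3 -m inch '[[[-0.01,0,-0.07,0,0,0],[-0.02,0,-0.15,0,0,0],[-0.03,0,-0.24,0,0,0],[-0.045,0,-0.335,0,0,0],[0,-0.03,-0.37,-0.01,-0.15,-0.02],[0.05,-0.06,-0.4,-0.02,-0.3,-0.04],[0.09,-0.09,-0.42,-0.03,-0.45,-0.06],[0.13,-0.12,-0.44,-0.035,-0.6,-0.08],[0.17,-0.14,-0.46,-0.04,-0.75,-0.1],[0.195,-0.15,-0.478,-0.043,-0.9,-0.1]]]'
python3 - <<'E'
from go import *
p,R=cur();hd=lambda d:np.array([np.cos(np.radians(d)),np.sin(np.radians(d)),0]);print(ctrl.sense()["qpos"])
Q=tool(60,hd(-14));print(rows(p,R,tcp([.46,.0,.385],Q),Q))
E
```

```text
time: 6.6
tool_pos: [0.5381, 0.1102, 0.3801]
ee_rot: [3.14, 0.627, 2.793]
contact_force: [-0.0, -0.1, -0.7]
grip_width: 0.0265
finger_force: 59.1
[ 0.81303679 -0.08519697 -0.30841877  0.62950651 -1.15008368 -2.93803452]
[ 0.054 -0.323 -0.038 -0.152 -0.84  -0.141]
```

```bash
python3 - <<'E'
from go import *
p,R=cur();hd=lambda d:np.array([np.cos(np.radians(d)),np.sin(np.radians(d)),0])
Q=tool(45,hd(5));print(rows(p,R,tcp([.48,.06,.385],Q),Q))
Q=tool(52,hd(15));print(rows(p,R,tcp([.46,.0,.385],Q),Q))
E
```

```text
[ 0.066 -0.159 -0.039 -0.563 -0.312 -0.664]
[ 0.061 -0.313 -0.039 -0.847 -0.543 -0.882]
```

```bash
python3 -m inch '[[[0.01,-0.03,-0.01,-0.1,-0.05,-0.11],[0.02,-0.06,-0.02,-0.2,-0.1,-0.22],[0.035,-0.09,-0.03,-0.32,-0.16,-0.37],[0.05,-0.12,-0.035,-0.44,-0.23,-0.52],[0.066,-0.16,-0.04,-0.563,-0.312,-0.664],[0.066,-0.2,-0.04,-0.64,-0.37,-0.72],[0.065,-0.24,-0.04,-0.71,-0.43,-0.78],[0.063,-0.28,-0.04,-0.78,-0.49,-0.83],[0.061,-0.313,-0.039,-0.847,-0.543,-0.882],[0.061,-0.313,-0.039,-0.847,-0.543,-0.882]]]'
python3 - <<'E'
from go import *
p,R=cur();hd=lambda d:np.array([np.cos(np.radians(d)),np.sin(np.radians(d)),0]);print(ctrl.sense()["qpos"])
for d,g in((8,[.44,-.07,.385]),(-2,[.43,-.15,.38]),(-8,[.4143,-.2342,.36])):
    Q=tool(60,hd(d));print(rows(p,R,tcp(g,Q),Q))
E
```

```text
time: 7.6
tool_pos: [0.4685, 0.0011, 0.3778]
ee_rot: [3.139, 0.905, -2.885]
contact_force: [0.4, -0.7, -0.5]
grip_width: 0.0264
finger_force: 59.0
[ 0.4410835  -0.50660849 -0.62403523  0.26353057 -0.57210547 -1.90828989]
[ 0.052 -0.156 -0.074  0.201 -0.284  0.131]
[ 0.109 -0.347 -0.127  0.49  -0.283  0.327]
[ 0.205 -0.543 -0.169  0.664 -0.281  0.444]
```

```bash
python3 -m inch '[[[0.02,-0.05,-0.025,0.07,-0.1,0.04],[0.035,-0.1,-0.05,0.13,-0.2,0.08],[0.052,-0.156,-0.074,0.2,-0.284,0.13],[0.08,-0.25,-0.1,0.34,-0.284,0.23],[0.109,-0.347,-0.127,0.49,-0.283,0.327],[0.14,-0.41,-0.14,0.55,-0.283,0.37],[0.17,-0.48,-0.155,0.61,-0.282,0.41],[0.205,-0.543,-0.169,0.664,-0.281,0.444],[0.205,-0.543,-0.169,0.664,-0.281,0.444],[0.205,-0.543,-0.169,0.664,-0.281,0.444]]]'
python3 - <<'E'
from go import *
p,R=cur();print(ctrl.sense()["qpos"],R.as_matrix()[:,2])
ct=cam("top");cs=cam("side");save(ct,"pics/t3.png");save(cs,"pics/s3.png")
print(proj(cs,[p,p-[0,0,.185]]),proj(ct,[p,p-[0,0,.185]]))
a=cv2.imread("pics/t3.png")[230:340,330:450];b=cv2.imread("pics/s3.png")[140:350,130:290]
a=cv2.resize(a,None,fx=3,fy=3,interpolation=2);b=cv2.resize(b,None,fx=2.8,fy=2.8,interpolation=2)
o=np.zeros((590,a.shape[1]+b.shape[1],3),np.uint8);o[:a.shape[0],:a.shape[1]]=a;o[:b.shape[0],a.shape[1]:]=b
cv2.imwrite("pics/c3.png",o)
E
```

```text
time: 8.6
tool_pos: [0.4251, -0.2351, 0.3549]
ee_rot: [-3.141, 1.045, 3.001]
contact_force: [0.4, 0.4, -0.2]
grip_width: 0.0266
finger_force: 59.1
[-0.30544823 -0.43676856 -0.53238943 -0.32500779 -0.45708109 -1.19399073] [ 0.85619578 -0.1222085  -0.5019899 ]
[[188.39859066 196.73209789]
 [209.2564442  278.76022886]] [[440.74648296 271.25751752]
 [406.30615091 278.78705345]]
```

View pics/c3.png

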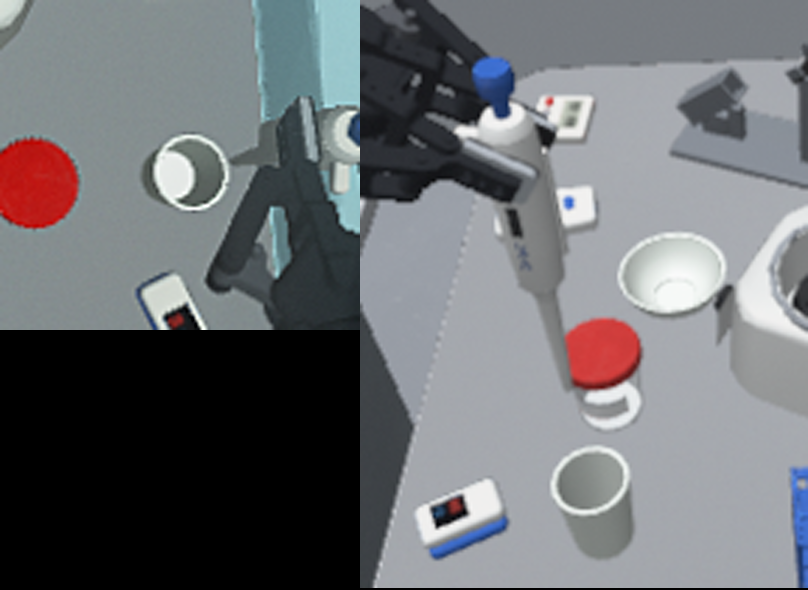

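The pipette is upright over the beaker, and everything else is undisturbed. The tip is at side crop (570,388), which is full px (205,278.5), and at top crop (233,158), which is full (407.4,282.4).

```bash
python3 - <<'E'
from go import *
ct=cam("top");cs=cam("side");p,R=cur()
T,e=tri(ct,(407.4,282.4),cs,(205,278.4));print("tip",T,e)
z=R.as_matrix()[:,2];g=p-.011*z;print("grip",g,"tip-grip",T-g)
# axis check in side view: expected vertical line above tip
X=np.array([T+[0,0,h] for h in(0,.09,.15,.212,.235)]);print(proj(cs,X),((proj(cs,X)-[130,140])*2.8+[360,0]).round())
print((proj(ct,X)-[330,230]).round(1)*3)
# masks: handle (bright) edges per row in side
im=cv2.cvtColor(cs["pixels"],cv2.COLOR_RGB2GRAY)
for r in(225,232,238,250,258,266,274): print(r,im[r,180:212].tolist())
E
```

```text
tip [ 0.41839096 -0.23594811  0.17246723] 9.548053176573137e-05
grip [ 0.41575844 -0.23179244  0.36039495] tip-grip [ 0.00263252 -0.00415568 -0.18792772]
[[204.97166931 278.40683877]
 [195.43813334 242.67526177]
 [187.91582018 214.42444328]
 [178.89174654 180.46655876]
 [175.15816281 166.39544365]] [[570. 388.]
 [543. 287.]
 [522. 208.]
 [497. 113.]
 [486.  74.]]
[[232.2 157.2]
 [276.9 148.8]
 [312.9 141.9]
 [357.3 133.5]
 [375.9 129.9]]
225 [137, 136, 140, 141, 140, 139, 136, 135, 132, 130, 131, 130, 128, 128, 127, 125, 123, 120, 118, 115, 110, 114, 126, 129, 156, 169, 169, 169, 169, 169, 169, 170]
232 [168, 168, 167, 159, 142, 134, 133, 126, 113, 117, 126, 128, 128, 127, 126, 125, 123, 122, 119, 116, 113, 108, 127, 159, 169, 169, 168, 169, 168, 170, 169, 169]
238 [169, 168, 168, 168, 167, 161, 141, 128, 127, 126, 126, 126, 126, 125, 126, 124, 124, 121, 120, 117, 114, 110, 110, 152, 170, 169, 168, 169, 169, 167, 168, 168]
250 [169, 168, 168, 167, 167, 168, 168, 168, 167, 167, 167, 168, 169, 162, 141, 128, 127, 127, 124, 120, 113, 133, 161, 169, 169, 168, 169, 170, 168, 169, 170, 169]
258 [166, 168, 167, 167, 168, 167, 168, 167, 168, 168, 168, 168, 168, 168, 168, 168, 153, 136, 130, 128, 124, 119, 120, 143, 138, 118, 109, 109, 110, 109, 109, 108]
266 [167, 167, 168, 168, 167, 167, 167, 167, 168, 169, 168, 167, 167, 168, 169, 169, 169, 169, 159, 143, 131, 128, 124, 117, 113, 104, 104, 105, 106, 106, 105, 106]
274 [166, 166, 167, 168, 168, 167, 168, 167, 168, 168, 168, 168, 168, 168, 168, 168, 168, 168, 168, 168, 168, 150, 131, 125, 119, 105, 101, 103, 105, 106, 107, 108]
```

The tip is at (0.418,-0.236,0.1725), about 1.5° off upright. It needs to go down 73 mm and across (-4,+2) mm.

```bash
python3 - <<'E'
from go import *
p,R=cur();print(rows(p,R,p+[-.0041,.0017,-.073],R))
E
```

```text
[0.163 0.003 0.082 0.    0.    0.   ]
```

```bash
python3 -m inch '[[[0.02,0,0.01,0,0,0],[0.05,0.001,0.025,0,0,0],[0.08,0.001,0.04,0,0,0],[0.11,0.002,0.055,0,0,0],[0.135,0.003,0.068,0,0,0],[0.152,0.003,0.076,0,0,0],[0.16,0.003,0.08,0,0,0],[0.163,0.003,0.082,0,0,0],[0.163,0.003,0.082,0,0,0],[0.163,0.003,0.082,0,0,0]]]'
python3 - <<'E'
from go import *
print(ctrl.sense()["qpos"],ctrl.sense()["joint_vel"])
ct=cam("top");cs=cam("side");save(ct,"pics/t4.png");save(cs,"pics/s4.png")
print(proj(cs,[.4143,-.2342,.1]),proj(ct,[.4143,-.2342,.1]))
a=cv2.imread("pics/t4.png")[255:325,360:430];b=cv2.imread("pics/s4.png")[240:350,160:250]
a=cv2.resize(a,None,fx=5,fy=5,interpolation=2);b=cv2.resize(b,None,fx=5,fy=5,interpolation=2)
o=np.zeros((550,800,3),np.uint8);o[:350,:350]=a;o[:550,350:800]=b
cv2.imwrite("pics/c4.png",o)
E
```

```text
time: 9.8
tool_pos: [0.4214, -0.2318, 0.2827]
ee_rot: [-3.137, 1.047, 3.008]
contact_force: [-0.6, 0.4, -0.9]
grip_width: 0.0265
finger_force: 59.1
[-0.44442402 -0.36458333 -0.56585534 -0.67574912 -0.42993343 -0.78183768] [-0.00285078 -0.0002561   0.0039873  -0.00412152 -0.00164414  0.0050099 ]
[[209.28763742 301.89151453]] [[396.77449712 286.31869557]]
```

View pics/c4.png

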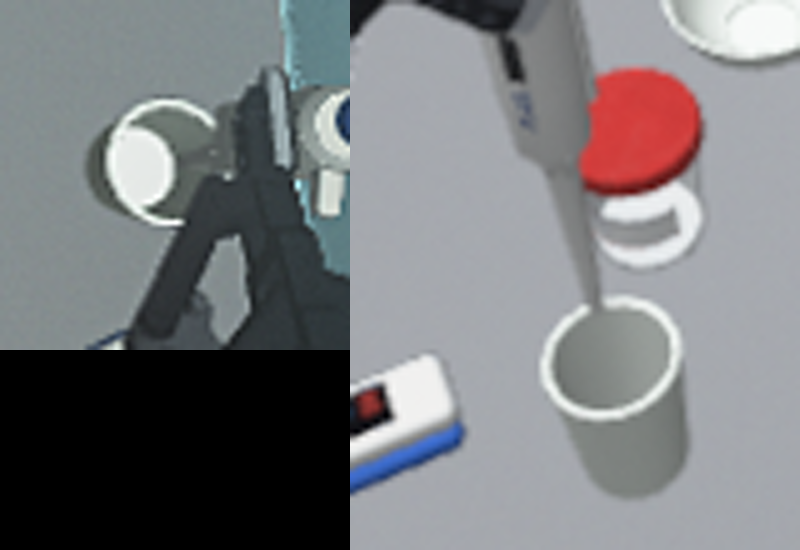

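The tip is at about full px (209.5,301.3) in the side view, against an expected (209.3,301.9). That puts it centred about 3 cm over the rim, with the beaker untouched.

```bash
python3 -m inch '[[[0,0,0,0,0,0],[0,0,0,0,0,0],[0,0,0,0,0,0],[0,0,0,0,0,0],[0,0,0,0,0,0],[0,0,0,0,0,0],[0,0,0,0,0,0],[0,0,0,0,0,0],[0,0,0,0,0,0],[0,0,0,0,0,0]]]' && python3 -c "
from rig import ctrl
print(ctrl.hand_in())"
```

```text
time: 10.9
tool_pos: [0.4213, -0.2322, 0.2825]
ee_rot: [-3.138, 1.047, 3.007]
contact_force: [0.6, 0.3, -1.0]
grip_width: 0.0265
finger_force: 59.1
the job is handed in; nothing more can be done
None
```

I handed the job in at 10.9 s with the gripper holding the pipette still, tip down and about 1.5° off upright, about 3 cm above the middle of the beaker's mouth; nothing else looked moved in the pictures I took, and the hand-in returned no verdict.

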